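# Secure the screw counter's lid and hold its key switch on run

## Robot

A 7-joint arm with a two-finger parallel gripper is mounted at the origin on the work surface. World frame = base frame: x ahead of the robot, y to its left, z up, the work surface at z = 0. Lengths are in m, angles in rad, forces in N, time in s.
With the tool pointing down it reaches from about 0.4 to 0.85 m from the base axis. Payload 4.5 kg.
Tool frame: the origin (TCP) lies on the centre line of the jaws, within the pads' length; the fingertips stand ahead of it and the grasp point (between the pads) lies 3 mm ahead of it (r.finger_overhang is the z of the fingertips in the tool frame, in m); z points along the fingers, y is the direction in which the jaws open and shut (so a half turn about z gives the same grasp; the last joint's range is limited). The gripper opens to 88 mm and grips with 3 to 60 N. Pads are 18 mm wide; open, the fingers measure 123 mm over their backs; the gripper's body (75 mm by 187 mm) begins 45 mm behind the grasp point.
Start: joints at [-1.182, 0.689, -0.195, 1.565, 0.157, 0.902, -0.215], TCP at [0.217, 0.586, 0.261] pointing down, gripper open.
Joint ranges: [-3.01, 3.01], [-0.46, 2.08], [-1.47, 1.51], [0.13, 2.56], [-1, 4.14], [0.04, 2.09], [-2.66, 2.66]. Speed limits (rad/s): [2.57, 2.57, 3.14, 3.14, 3.14, 3.14, 3.14].

## Interface

Orientations are given as a unit quaternion [x, y, z, w].
In Python, from plant import get_state, snapshot, camera_model, workorder, boxes_of, mark_of, r gives the robot as it stands.
- The arm moves only by the tool jog_arm, never from a script. Its argument "rows" is a list of rows, each a list of 2 entries, a list of its own where there are three numbers: the shift along the tool's x, y, z normalised to -1 to 1, where 1 is 75 cm, then the turn about the tool's z normalised to -1 to 1, where 1 is 2 rad. A call has 1 to 20 rows; each row is the pose to reach, as a shift and turn from the pose commanded when the call began, along the tool's axes at that moment; what a row does not reach only later rows make up. A row lasts 1/12 s, in which the tool goes at most 41.7 mm and 7.16 degrees, less where a joint would pass 70% of its speed; a pose out of reach is approached as far as the arm can. A call with a number of a shift or a turn outside -1 to 1 is refused whole. A call with a gripper value outside its range is refused whole. "gripper" is the finger opening in mm, from 0 to 88.1, set as the call begins (left out, the last holds). The fingers move at their own pace and stop on an object; "newtons" is the grip in N (left out, the last holds). Time passes only in rows, so rows that repeat a pose let the fingers close. It gives the time, the measured TCP pose, the force and the opening at its end, in the units of the state.
- get_state(): the state, without advancing time (a new reading comes with each control period).
- snapshot(name): name is "scene" or "top" or "wrist"; returns the picture (384x512x3 uint8, red, green, blue); there is no depth.
- camera_model(name): a dict with "mtx" (3x3 intrinsics, pixels), "k1" (the pictures are not rectified: a ray, as slopes to the right and down, at radius r is drawn at 1 + k1 r^2 times it, then the intrinsics apply), "extrinsics" (4x4, takes a point from camera to world coordinates); the wrist camera has in their place "T_tool_cam" (4x4, takes a point from camera to tool coordinates, whose origin is the TCP and whose axes are the flange's). Camera axes: x right, y up, looking along -z (the intrinsics and any distortion apply to the point x, -y, -z); pixel columns grow to the right and rows downward; lengths in m; the calibration is good to about 2 mm. A picture is of the moment at which its call begins: read the wrist's pose just before it. camera_model takes no time and is no camera call.
- workorder.finish_job(): hands the job in, once; it reports no verdict.
Trained networks look in the newest picture that a camera, given by its name, has taken for a name from the list of things; names that differ only in an ending like _2 or _b are one class to them, and where a whole thing is asked for, a point or a joint stands for the part that bears it (a point fixed in the world has none). Each returns a list of dicts, best first, with "p" (0 to 1); they miss things now and then, are a little off and sometimes report something else, mostly with a low value. They report only what shows in the picture. A call takes as long as a camera call.
- boxes_of(thing, camera): "rect" ([left, top, right, bottom] in pixels, round what is visible of it).
- mark_of(thing, camera): "pixel" ([row, column] in pixels: a listed point, or the origin of a listed thing).
The state is a dict: "clock": time; "q": joint angles; "qd": joint speeds; "joint_torque": joint torques, N m; "tool_pos": TCP position; "eef_rot": TCP orientation; "contact_force": force on the tool from outside, world axes, zero at the start; "moment": the same for the moment, N m; "opening": opening from 0.0 (shut) to 1.0 (fully open).
Only numpy, scipy, OpenCV 4.12 (cv2) and the standard library are available. Lean on these libraries where they do the work, as an engineer would, in place of code of your own. Each camera call takes 0.05 s, during which the arm holds its last target.

## Task

Get the screw counter running: first swing the orange turnbutton all the way across the edge of the clear lid so the lid is secured, then take the yellow-headed key from the wooden key block, push it fully home in the yellow-ringed key switch (its pins are sticky, so keep pushing and wiggle it a little), and only then turn it a quarter turn clockwise to the stop. The switch springs back, so finish while still gripping the key and holding it turned; leave the lid shut and the other keys and things on the bench where they are.

Things in the scene. Friction and masses are not known exactly. Their poses are not given: they have to be found in the camera images.
- turnbutton (a joint): angle of the orange turnbutton about its vertical pivot: 0 = open, long end along the lid's edge (the machine's +y); turns clockwise seen from above to a stop at 1.571 = secured, long end over the lid (the machine's +x). Stays where it is left (about 0.04 N m of friction). Starts between 0 and 0.5
- turnbutton_grip (a point): point on the turnbutton's vertical pivot, in its fin; y axis along it to its long end, z up. All 12 mm thick (x): the fin reaches 26 mm to +y, 18 mm to -y, from 10 mm above to 16 mm below this point; the bar under it 45 mm to +y, 19 mm to -y, down to 21 mm below. Rim of the machine 30 mm below; the lid starts 24 mm from the pivot, its top 21 mm below
- lid (a joint): opening angle of the clear lid, hinged along its far edge; 0 = shut (it starts shut and lies there by its weight)
- counter: the screw counting machine, grey with an aluminium control side, fixed; 280 (x) x 360 (y) mm. Origin: centre of its underside; x towards its back, z up. Hopper (y -50 to 180 mm): 115 mm high, 124 with the clear lid. Control side (y -180 to -52 mm): 80 mm high, with the key switch, a black 56 x 56 mm block with a yellow ring, top 116 mm high, centred at x -50, y -118 mm
- keyway (a point): centre of the keyway's mouth, on the brass plug's top, 118 mm above the table; turns with the plug. x along the slot's long side, z up. Slot 13.2 (x) by 5.7 mm (y), 38 mm deep; its top 6 mm flare out to 20 x 12.7 mm. Two sprung, sticky pins stick 2.4 mm into it from its flat sides, 9 and 15 mm below the mouth; pushing the key straight past them takes roughly 5 to 15 N
- plug (a joint): angle of the key switch's plug: 0 = off (start); clockwise seen from above to a stop at 1.571 = run. A spring drives it back to 0 (0.02 N m at 0, about 0.07 N m at the stop). The key has up to 0.2 rad of play in the slot, so it may have to be turned about that much beyond a quarter turn to bring the plug to its stop
- key_yellow: the yellow-headed key, 35 to 70 g, upright in a slot of the key block. Origin: centre of the head's underside (shoulder), where the blade begins; z up. Head 32 (x) x 10 (y) x 36 mm high, grip it across y. Blade 12 (x) x 4.5 mm (y), 26 mm long, its last 4 mm tapering to 9 x 2. Fully home the origin lies at the keyway point. The same either way round (half turn about z)
- key_red: a red-headed key of the same shape, not to be disturbed; origin as for the yellow key
- key_blue: a blue-headed key of the same shape, not to be disturbed; origin as for the yellow key
- key_block: fixed wooden block 40 (x) x 180 (y) x 34 mm high that holds three keys in slots at y = -55, 0 and 55 mm, heads standing on its top face with their long side along the block's y; origin: centre of its underside. The slots are 6 x 13.5 mm and 30 mm deep, so a key is free once raised 26 mm
- carton: cardboard screw carton 75 x 110 x 50 mm, bystander; origin: centre of its underside
- jar: glass jar of radius 35 mm, 95 mm high, bystander; origin: centre of its underside
- tape_roll: blue roll of masking tape of radius 50 mm, 25 mm high, lying flat, bystander; origin: centre of its underside
- screwdriver: screwdriver 200 mm long with a green handle, lying on the table, bystander

How it is judged:
On the way, in this order (a step that is already met when the one before it is completed fails the run):
1. the turnbutton is swung across the lid's edge (value of joint turnbutton above 1.35 rad and value of joint lid below 0.04 rad), for 0.2 s.
2. the yellow key is fully home in the key switch, not yet turned (distance between key_yellow and keyway below 0.004 m and angle between key_yellow's own z axis and vertical below 0.12 rad and angle between the x axis of key_yellow and the x axis of keyway, either way round below 0.4 rad and value of joint plug below 0.5 rad), for 0.1 s.
3. the key is turned a quarter turn (distance between key_yellow and keyway below 0.004 m and angle between key_yellow's own z axis and vertical below 0.12 rad and angle between the x axis of key_yellow and the x axis of keyway, either way round below 0.4 rad and value of joint plug above 1.4 rad), for 0.2 s.
At the end, for the whole second after the job is handed in: Turnbutton at 1.35 rad or more, lid shut (under 0.04 rad); yellow key home (shoulder within 4 mm of the keyway mouth, upright within 0.12 rad, in line with the slot within 0.4 rad), plug at 1.4 rad or more, and the fingers still pressing on the key (over 1 N), for the last second (all of step 1 and all of step 3 and contact force between the fingers and key_yellow above 1 N); the arm keeps its last pose, push and grip.
It fails at once if the key switch is turned without the yellow key fully home (value of joint plug above 0.6 rad and distance between key_yellow and keyway above 0.006 m).
It fails at once if the lid is opened (value of joint lid above 0.15 rad).
It fails at once if another key is disturbed (distance of any of key_red, key_blue from where it was at the start of the episode above 0.012 m).
It fails at once if a bystander is moved (distance of any of carton, jar, tape_roll, screwdriver from where it was at the start of the episode above 0.03 m).
It also fails if it takes over 69 s, if anything falls off the work surface, if the arm or the gripper's body presses on something with over 40 N, if the wrist force passes 120 N, or if a joint passes its speed limit or range.

## Working session

There is one attempt and no reset: what is moved stays moved. The work goes in short steps, Python scripts to look and compute and a tool call to move; the robot and the scene stay as the last step left them, time stands still between calls to the robot, and variables do not carry over. Pictures are saved under pics/ and viewed, and the job is handed in when it is done.

Besides the shell and the picture viewer there is one more tool, called by a JSON object that holds its "method" and its "body". jog_arm: Moves the arm, as the interface text tells. Scaled input: -1 to 1 covers 75 cm each way for a shift and 2 rad each way for a turn. Its arguments: {"type":"object","properties":{"rows":{"type":"array"},"gripper":{"type":"number"},"newtons":{"type":"number"}},"required":["rows"]}

```bash
mkdir -p pics; ls
python3 - <<'E'
from plant import *
import cv2,numpy as np
s=get_state()
print({k:np.round(v,4).tolist() for k,v in s.items()}, r.finger_overhang)
for c in ["scene","top","wrist"]:
    im=snapshot(c); cv2.imwrite(f"pics/{c}0.png",im[:,:,::-1])
    m=camera_model(c); print(c,{k:np.round(v,4).tolist() for k,v in m.items()})
for c in ["scene","top"]:
    for t in ["turnbutton_grip","keyway","key_yellow","counter","key_block","key_red","key_blue"]:
        d=mark_of(t,c); print(c,t,[(np.round(x["pixel"],1).tolist(),round(x["p"],2)) for x in d[:2]])
E
```

```text
pics
{'clock': 0.0, 'q': [-1.1822, 0.69, -0.1945, 1.5663, 0.1573, 0.9025, -0.2151], 'qd': [0.0001, -0.0009, 0.0007, 0.0004, 0.0006, -0.0, 0.0009], 'joint_torque': [-0.0002, -52.7551, -1.2666, -15.3425, -0.0525, 0.0064, 0.0001], 'tool_pos': [0.2169, 0.5855, 0.2599], 'eef_rot': [0.1764, 0.9843, -0.0009, -0.0001], 'contact_force': [-0.2035, 0.7925, -0.6534], 'moment': [-0.0163, -0.0511, -0.0344], 'opening': 0.9976} 0.022
scene {'mtx': [[351.2151, 0.0, 257.4566], [0.0, 351.2151, 193.8933], [0.0, 0.0, 1.0]], 'k1': -0.0056, 'extrinsics': [[0.477, -0.5411, 0.6926, 1.4453], [0.8789, 0.2942, -0.3755, -0.4491], [-0.0006, 0.7878, 0.6159, 0.9329], [0.0, 0.0, 0.0, 1.0]]}
top {'mtx': [[442.6668, 0.0, 260.6932], [0.0, 442.6668, 194.4266], [0.0, 0.0, 1.0]], 'k1': -0.1379, 'extrinsics': [[0.0192, 0.9878, -0.1546, 0.3381], [-0.9997, 0.0218, 0.0148, 0.045], [0.018, 0.1542, 0.9879, 1.5039], [0.0, 0.0, 0.0, 1.0]]}
wrist {'mtx': [[328.2781, 0.0, 252.7042], [0.0, 328.2781, 188.9368], [0.0, 0.0, 1.0]], 'k1': -0.0491, 'T_tool_cam': [[-0.0002, 0.9484, 0.317, 0.083], [1.0, 0.0001, 0.0004, 0.0002], [0.0003, 0.317, -0.9484, -0.1244], [0.0, 0.0, 0.0, 1.0]]}
scene turnbutton_grip [([177.0, 293.4], 0.62)]
scene keyway [([211.7, 263.7], 0.66)]
scene key_yellow [([259.2, 145.0], 0.61)]
scene counter [([231.1, 295.3], 0.59)]
scene key_block [([256.8, 159.6], 0.79)]
scene key_red [([246.8, 159.1], 0.67)]
scene key_blue [([242.9, 171.6], 0.65)]
top turnbutton_grip [([195.7, 201.5], 0.61)]
top keyway [([175.2, 258.1], 0.67), ([167.7, 226.4], 0.2)]
top key_yellow [([194.3, 386.0], 0.42)]
top counter [([168.1, 224.9], 0.7)]
top key_block [([203.3, 371.2], 0.61), ([204.7, 355.0], 0.49)]
top key_red [([201.3, 365.5], 0.52), ([160.1, 351.8], 0.31)]
top key_blue [([240.4, 128.5], 0.62), ([205.1, 352.7], 0.37)]
```

View pics/scene0.png

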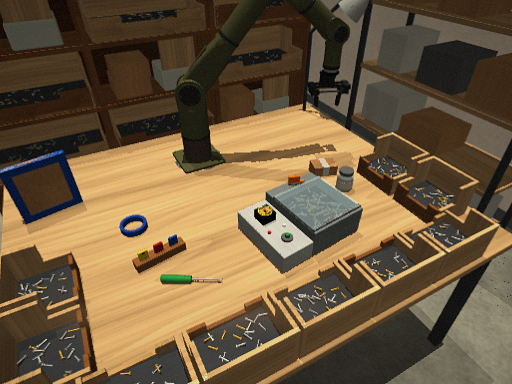

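View pics/top0.png

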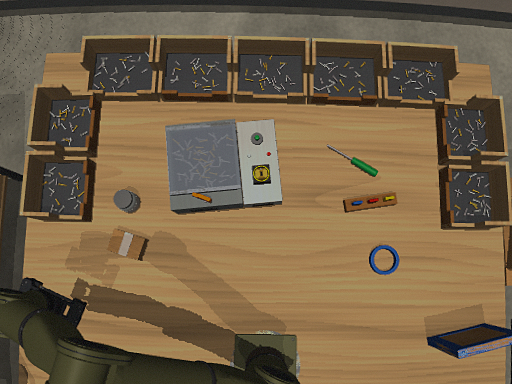

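View pics/wrist0.png

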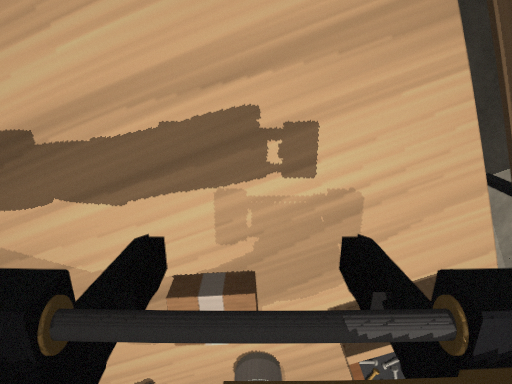

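```bash
cat > h.py <<'E'
from plant import *
import cv2,numpy as np
from scipy.spatial.transform import Rotation as R
def Tcam(c,m,s=None):
    if c!="wrist": return np.array(m["extrinsics"])
    s=s or get_state()
    T=np.eye(4);T[:3,:3]=R.from_quat(s["eef_rot"]).as_matrix();T[:3,3]=s["tool_pos"]
    return T@np.array(m["T_tool_cam"])
def ray(px,c,s=None):  # px=(col,row)
    m=camera_model(c);K=np.array(m["mtx"])
    p=cv2.undistortPoints(np.array([[px]],float),K,np.array([m["k1"],0,0,0.]))[0,0]
    T=Tcam(c,m,s);d=T[:3,:3]@np.array([p[0],-p[1],-1]);return T[:3,3],d
def onz(px,c,z,s=None):
    o,d=ray(px,c,s);return o+d*(z-o[2])/d[2]
def proj(P,c,s=None):
    m=camera_model(c);T=Tcam(c,m,s);q=np.linalg.inv(T)@np.append(P,1)
    x,y=q[0]/-q[2],-q[1]/-q[2];f=1+m["k1"]*(x*x+y*y);K=np.array(m["mtx"])
    return np.array([K[0,0]*x*f+K[0,2],K[1,1]*y*f+K[1,2]])
def show(name,c,box,k,fn):
    im=snapshot(c)[box[1]:box[3],box[0]:box[2],::-1]
    cv2.imwrite("pics/"+fn,cv2.resize(im,None,fx=k,fy=k,interpolation=cv2.INTER_CUBIC))
E
python3 - <<'E'
from h import *
M={"scene":{"tb":(177,293.4),"kw":(211.7,263.7),"ky":(259.2,145),"kr":(246.8,159.1),"kb":(242.9,171.6)},
"top":{"tb":(195.7,201.5),"kw":(175.2,258.1),"ky":(194.3,386),"kr":(201.3,365.5),"kb":(205.1,352.7)}}
Z=dict(tb=.145,kw=.118,ky=.034,kr=.034,kb=.034)
for k in Z:
    for c in M: 
        a=M[c][k];print(k,c,np.round(onz((a[1],a[0]),c,Z[k]),4))
for c,box,k,f in [("top",(155,110,285,220),6,"t1.png"),("top",(320,130,410,220),6,"t2.png"),("scene",(230,160,370,280),5,"s1.png"),("scene",(120,220,200,280),8,"s2.png")]:
    im=cv2.imread(f"pics/{c}0.png")[box[1]:box[3],box[0]:box[2]];cv2.imwrite("pics/"+f,cv2.resize(im,None,fx=k,fy=k,interpolation=cv2.INTER_CUBIC))
E
```

```text
tb scene [0.5325 0.2045 0.145 ]
tb top [0.5426 0.2084 0.145 ]
kw scene [0.6294 0.0183 0.118 ]
kw top [0.6168 0.0337 0.118 ]
ky scene [ 0.5672 -0.403   0.034 ]
ky top [ 0.5779 -0.4052  0.034 ]
kr scene [ 0.534  -0.3452  0.034 ]
kr top [ 0.5523 -0.3332  0.034 ]
kb scene [ 0.5366 -0.3011  0.034 ]
kb top [ 0.5384 -0.2889  0.034 ]
```

View pics/t1.png

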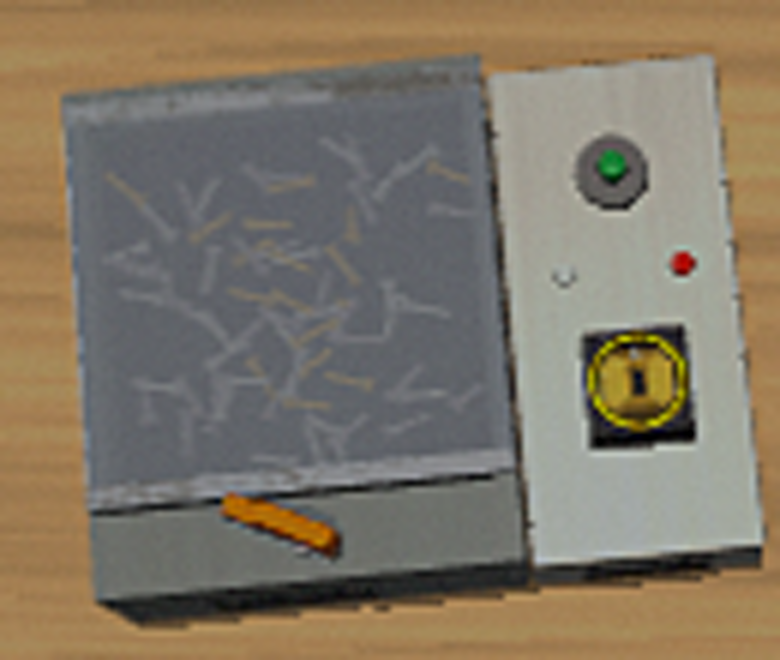

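View pics/t2.png

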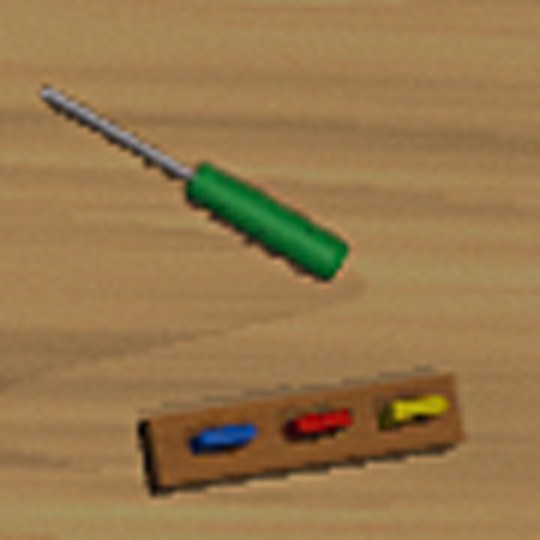

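View pics/s1.png

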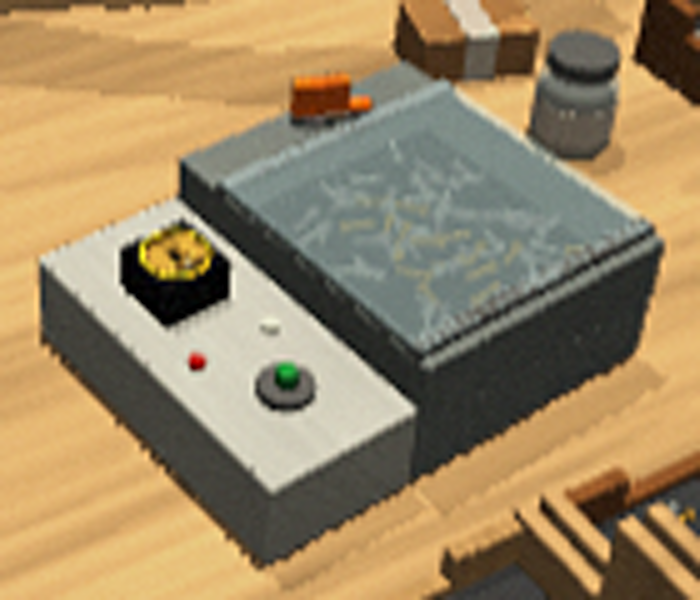

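```bash
cat > fit.py <<'E'
from h import *
from scipy.optimize import least_squares
t=lambda u,v:((u+.5)/6-.5+155,(v+.5)/6-.5+110)
s=lambda u,v:((u+.5)/5-.5+230,(v+.5)/5-.5+160)
C=[("top",(.14,-.18,.08),t(713,57)),("top",(-.14,-.18,.08),t(762,545)),("top",(-.14,-.052,.08),t(535,565)),("top",(.14,-.052,.08),t(490,75)),
("top",(-.05,-.118,.118),t(638,383)),("top",(-.14,.18,.115),t(97,598)),("top",(-.14,-.05,.115),t(527,569)),
("scene",(-.14,-.18,.08),s(42,262)),("scene",(.14,-.18,.08),s(270,490)),("scene",(.14,-.052,.08),s(413,408)),("scene",(.14,-.18,0),s(265,565)),("scene",(-.14,-.05,.115),s(180,163))]
def P(p,q):
    c,n=np.cos(p[2]),np.sin(p[2]);return np.array([p[0]+c*q[0]-n*q[1],p[1]+n*q[0]+c*q[1],q[2]])
for sel in [("top",),("scene",),("top","scene")]:
    f=lambda p:np.concatenate([proj(P(p,q),c)-u for c,q,u in C if c in sel])
    o=least_squares(f,[.65,.15,.07],loss="soft_l1");print(sel,np.round(o.x,4),np.round(f(o.x).reshape(-1,2),1).tolist(),"kw",P(o.x,(-.05,-.118,.118)).round(4))
E
python3 fit.py
```

```text
('top',) [0.6598 0.1472 0.114 ] [[0.5, -0.4], [0.9, 0.5], [-0.5, 0.7], [-0.3, -0.1], [0.2, -0.2], [-0.6, 0.4], [-0.0, -1.3]] kw [0.6235 0.0242 0.118 ]
('scene',) [0.6588 0.1498 0.109 ] [[-1.0, -1.3], [-0.0, 0.1], [1.4, 0.0], [-0.1, 1.3], [-0.1, -1.1]] kw [0.622  0.0271 0.118 ]
('top', 'scene') [0.6595 0.1477 0.1143] [[0.3, -0.3], [0.7, 0.5], [-0.7, 0.8], [-0.5, -0.0], [0.0, -0.2], [-0.8, 0.5], [-0.2, -1.3], [-1.4, -0.8], [-0.1, 0.6], [1.2, 0.3], [-0.2, 1.8], [-0.6, -0.7]] kw [0.6233 0.0248 0.118 ]
```

View pics/s2.png

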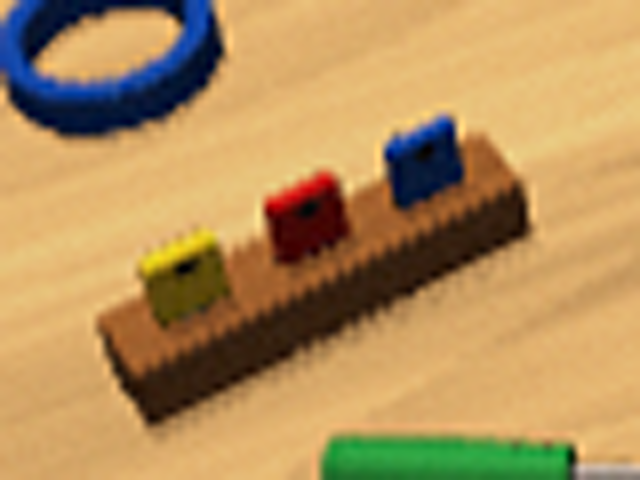

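{"method": "jog_arm", "body": {"rows": [[[-0.576,-0.326,-0.013],0.8],[[-0.576,-0.326,-0.013],0.8],[[-0.576,-0.326,-0.013],0.8],[[-0.576,-0.326,-0.013],0.8],[[-0.576,-0.326,-0.013],0.8],[[-0.576,-0.326,-0.013],0.8],[[-0.576,-0.326,-0.013],0.8],[[-0.576,-0.326,-0.013],0.8],[[-0.576,-0.326,-0.013],0.8],[[-0.576,-0.326,-0.013],0.8],[[-0.576,-0.326,-0.013],0.8],[[-0.576,-0.326,-0.013],0.8],[[-0.576,-0.326,-0.013],0.8],[[-0.576,-0.326,-0.013],0.8],[[-0.576,-0.326,-0.013],0.8],[[-0.576,-0.326,-0.013],0.8]], "gripper": 50, "newtons": 30}}

```text
clock: 2.18
tool_pos: [0.5362, 0.2085, 0.2703]
eef_rot: [0.828, 0.561, -0.0, -0.001]
contact_force: [0.0, 1.0, -0.2]
opening: 0.566
```

Run:
```python
from h import *
s=get_state();print({k:np.round(s[k],4).tolist() for k in ("clock","q","tool_pos","eef_rot","contact_force","opening")})
im=snapshot("wrist");cv2.imwrite("pics/w1.png",im[:,:,::-1])
print(mark_of("turnbutton_grip","wrist"),boxes_of("turnbutton","wrist"),mark_of("keyway","wrist"))
```

```text
{'clock': 2.1833, 'q': [-0.5784, 0.6183, 0.2179, 1.721, -0.174, 0.8217, -0.6595], 'tool_pos': [0.5362, 0.2085, 0.2703], 'eef_rot': [0.8276, 0.5613, -0.0002, -0.0008], 'contact_force': [0.0362, 1.0132, -0.2392], 'opening': 0.5658}
[{'pixel': [199.1, 253.9], 'p': 0.86}] [{'rect': [244.1, 132.8, 264.0, 221.0], 'p': 0.77}] []
```

View pics/w1.png

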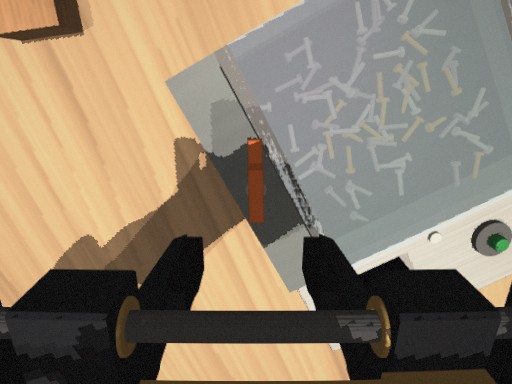

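Run:
```python
from h import *
s=get_state();Rm=R.from_quat(s["eef_rot"]).as_matrix();p=np.array(s["tool_pos"])
im=cv2.imread("pics/w1.png")[110:250,200:320];cv2.imwrite("pics/w1c.png",cv2.resize(im,None,fx=4,fy=4,interpolation=cv2.INTER_CUBIC))
a=onz((253.9,199.1),"wrist",.145,s);print(a,"tool",Rm.T@(a-p))
print("machine local",R.from_euler("z",-.114).apply(a-[.6595,.1477,0]))
for ang in (0,):
  print("tool x ang",np.degrees(np.arctan2(Rm[1,0],Rm[0,0])),"y",np.degrees(np.arctan2(Rm[1,1],Rm[0,1])))
```

```text
[0.53361043 0.19896907 0.145     ] tool [-0.00946064  0.00060164  0.12544872]
machine local [-0.1192404   0.06525663  0.145     ]
tool x ang 68.1737485674828 y -21.826236216982586
```

View pics/w1c.png

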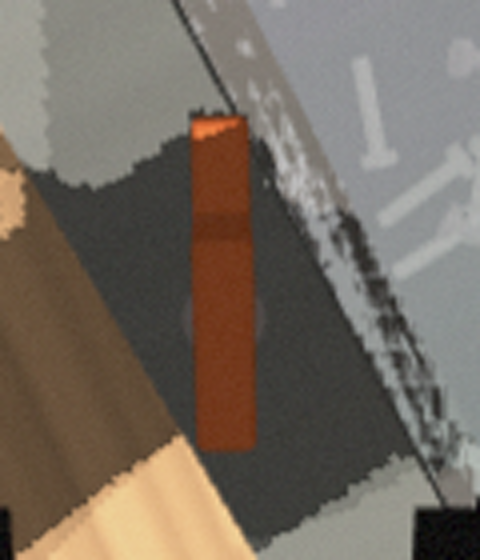

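Run:
```python
from h import *
from scipy.optimize import least_squares
s=get_state();Rm=R.from_quat(s["eef_rot"]).as_matrix();p=np.array(s["tool_pos"])
# pivot (tx,ty) in tool, angle
def model(v):
    out=[]
    o=p+Rm@np.array([v[0],v[1],0]);o[2]=.145
    for y,x,z in [(.045,-.006,-.016),(.045,.006,-.016),(.026,-.006,.01),(.026,.006,.01),(-.018,-.006,.01),(-.018,.006,.01)]:
        a=np.radians(68.17)+v[2]
        u=np.array([np.cos(a),np.sin(a),0]);w=np.array([np.sin(a),-np.cos(a),0])
        out.append((proj(o+y*u+x*w+[0,0,z],"wrist",s)-[200,110]+.5)*4-.5)
    return np.array(out)
obs=np.array([(191,138),(247,124),(192,238),(253,238),(199,452),(255,450)])
print(model([-.0095,.0006,0]).round(0).tolist())
o=least_squares(lambda v:(model(v)-obs).ravel()/4,[-.0095,.0006,0],loss="soft_l1")
print(o.x,model(o.x).round(0).tolist(), p+Rm@[o.x[0],o.x[1],0])
```

```text
[[188.0, 124.0], [247.0, 124.0], [186.0, 248.0], [249.0, 248.0], [188.0, 460.0], [248.0, 460.0]]
[-0.00801238  0.00207819  0.02516922] [[190.0, 117.0], [249.0, 116.0], [190.0, 241.0], [254.0, 239.0], [197.0, 454.0], [257.0, 453.0]] [0.53557346 0.19968611 0.27044836]
```

{"method": "jog_arm", "body": {"rows": [[[-0.0107,0.0028,0.05],-0.0125],[[-0.0107,0.0028,0.1],-0.0125],[[-0.0107,0.0028,0.14],-0.0125],[[-0.0107,0.0028,0.156],-0.0125],[[-0.0107,0.0028,0.156],-0.0125],[[-0.0107,0.0028,0.156],-0.0125]]}}

```text
clock: 2.88
tool_pos: [0.5359, 0.1989, 0.1533]
eef_rot: [0.822, 0.57, -0.0, -0.0]
contact_force: [0.5, -0.6, 0.1]
opening: 0.567
```

{"method": "jog_arm", "body": {"rows": [[[0,0,0],0],[[0,0,0],0],[[0,0,0],0],[[0,0,0],0],[[0,0,0],0],[[0,0,0],0],[[0,0,0],0],[[0,0,0],0]], "gripper": 0, "newtons": 15}}

```text
clock: 3.55
tool_pos: [0.5352, 0.1991, 0.1538]
eef_rot: [0.822, 0.57, -0.001, -0.001]
contact_force: [-3.3, 1.2, 5.4]
opening: 0.135
```

{"method": "jog_arm", "body": {"rows": [[[0,0,0],0.05],[[0,0,0],0.1],[[0,0,0],0.15],[[0,0,0],0.2],[[0,0,0],0.25],[[0,0,0],0.3],[[0,0,0],0.35],[[0,0,0],0.4],[[0,0,0],0.45],[[0,0,0],0.5],[[0,0,0],0.53],[[0,0,0],0.555],[[0,0,0],0.555],[[0,0,0],0.555],[[0,0,0],0.555]]}}

```text
clock: 4.8
tool_pos: [0.5346, 0.1999, 0.1538]
eef_rot: [0.999, 0.052, -0.002, -0.001]
contact_force: [-4.8, 1.3, 7.9]
opening: 0.137
```

Run:
```python
from h import *
s=get_state();print({k:np.round(s[k],4).tolist() for k in ("clock","q","tool_pos","eef_rot","contact_force","moment","opening")})
im=snapshot("wrist");cv2.imwrite("pics/w2.png",im[:,:,::-1])
```

```text
{'clock': 4.8, 'q': [-0.6937, 0.8211, 0.4552, 1.8438, -0.594, 0.6185, -1.3347], 'tool_pos': [0.5346, 0.1999, 0.1538], 'eef_rot': [0.9986, 0.052, -0.0016, -0.001], 'contact_force': [-4.828, 1.3411, 7.9213], 'moment': [0.3489, 1.1947, 0.1684], 'opening': 0.1367}
```

View pics/w2.png

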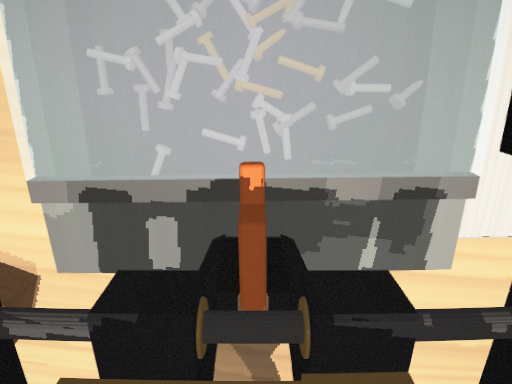

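{"method": "jog_arm", "body": {"rows": [[[0,0,0],0],[[0,0,0],0],[[0,0,0],0],[[0,0,0],0],[[0,0,0],0],[[0,0,-0.05],0],[[0,0,-0.1],0],[[0,0,-0.155],0]], "gripper": 50}}

```text
clock: 5.52
tool_pos: [0.5354, 0.198, 0.2701]
eef_rot: [0.999, 0.051, -0.001, 0.001]
contact_force: [0.4, 0.6, -0.2]
opening: 0.57
```

{"method": "jog_arm", "body": {"rows": [[[-0.034,0.806,0],-0.81],[[-0.034,0.806,0],-0.81],[[-0.034,0.806,0],-0.81],[[-0.034,0.806,0],-0.81],[[-0.034,0.806,0],-0.81],[[-0.034,0.806,0],-0.81],[[-0.034,0.806,0],-0.81],[[-0.034,0.806,0],-0.81],[[-0.034,0.806,0],-0.81],[[-0.034,0.806,0],-0.81],[[-0.034,0.806,0],-0.81],[[-0.034,0.806,0],-0.81],[[-0.034,0.806,0],-0.81],[[-0.034,0.806,0.03],-0.81],[[-0.034,0.806,0.065],-0.81],[[-0.034,0.806,0.065],-0.81],[[-0.034,0.806,0.065],-0.81],[[-0.034,0.806,0.065],-0.81]]}}

```text
clock: 7.02
tool_pos: [0.5728, -0.4044, 0.221]
eef_rot: [0.651, 0.759, 0.001, -0.0]
contact_force: [0.6, 0.5, 0.6]
opening: 0.569
```

Run:
```python
from h import *
s=get_state();print({k:np.round(s[k],4).tolist() for k in ("clock","q","tool_pos","eef_rot","contact_force","moment","opening")})
im=snapshot("wrist");cv2.imwrite("pics/w3.png",im[:,:,::-1])
for k in ["key_yellow","key_red","key_blue"]: print(k,mark_of(k,"wrist"),boxes_of(k,"wrist"))
im=snapshot("top");cv2.imwrite("pics/top3.png",cv2.resize(im[110:220,155:285,::-1],None,fx=6,fy=6,interpolation=cv2.INTER_CUBIC))
```

```text
{'clock': 7.0167, 'q': [0.5393, 0.8372, 0.0213, 1.3507, -0.0211, 0.9542, 0.7175], 'tool_pos': [0.5728, -0.4044, 0.221], 'eef_rot': [0.6515, 0.7587, 0.0007, -0.0002], 'contact_force': [0.6112, 0.4705, 0.6277], 'moment': [-0.0792, 0.0232, -0.0096], 'opening': 0.5689}
key_yellow [{'pixel': [167.1, 239.6], 'p': 0.57}, {'pixel': [46.5, 235.9], 'p': 0.18}] [{'rect': [231.3, 153.3, 244.9, 192.8], 'p': 0.59}]
key_red [{'pixel': [108.8, 238.0], 'p': 0.71}] []
key_blue [{'pixel': [48.0, 237.1], 'p': 0.9}] [{'rect': [228.1, 20.1, 245.3, 64.5], 'p': 0.72}]
```

View pics/w3.png

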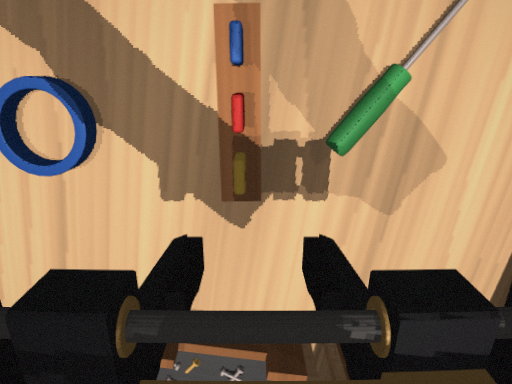

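View pics/top3.png

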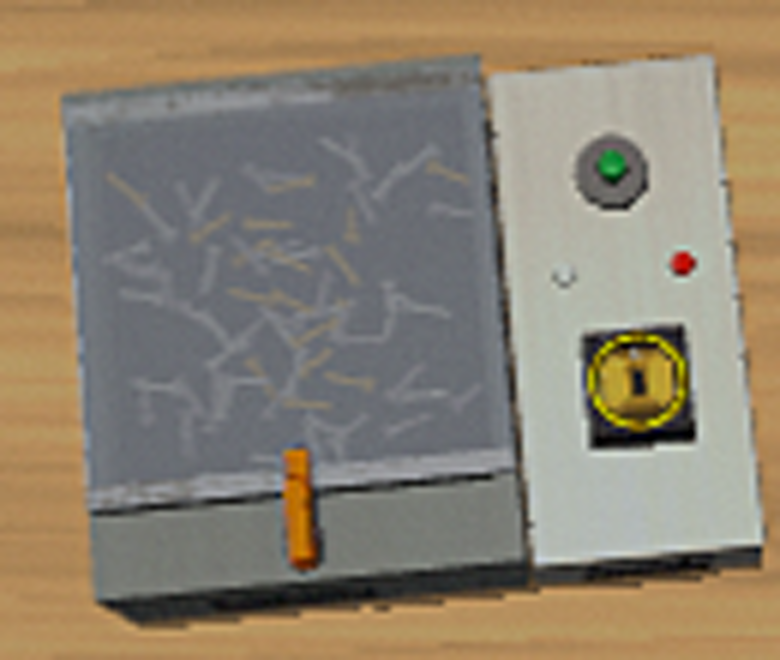

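Run:
```python
import cv2
im=cv2.imread("pics/w3.png")[0:210,190:290];cv2.imwrite("pics/w3c.png",cv2.resize(im[:110],None,fx=6,fy=6,interpolation=cv2.INTER_CUBIC));cv2.imwrite("pics/w3d.png",cv2.convertScaleAbs(cv2.resize(im[120:],None,fx=6,fy=6,interpolation=cv2.INTER_CUBIC),alpha=1.8))
```

```text
(no output)
```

View pics/w3c.png

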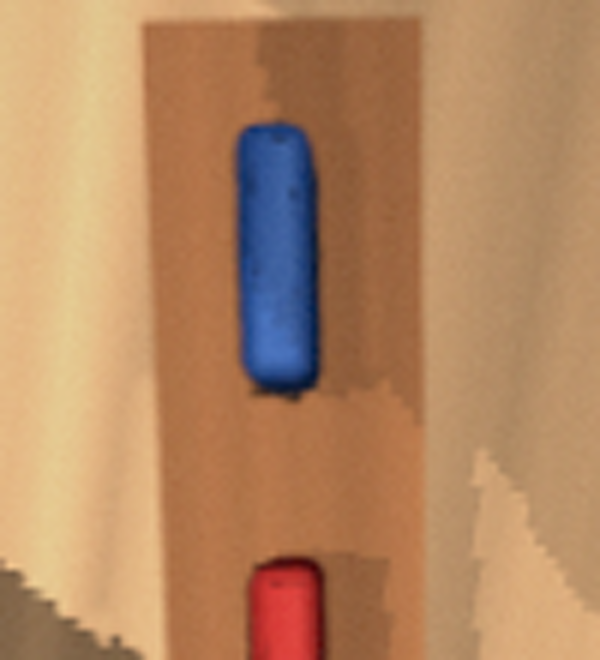

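View pics/w3d.png

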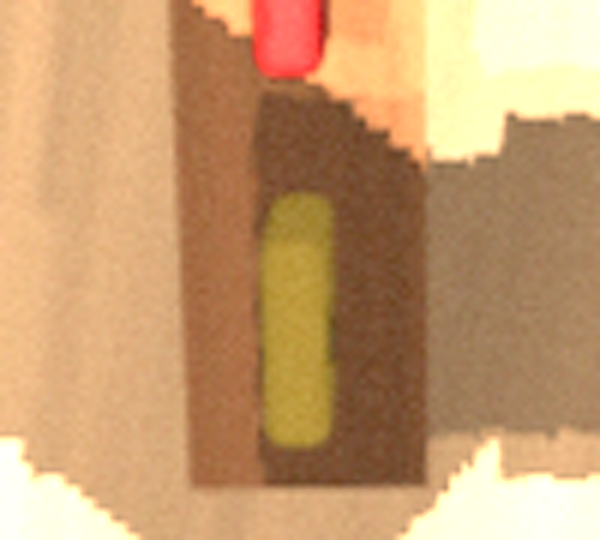

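Run:
```python
from h import *
from scipy.optimize import least_squares
s=get_state();Rm=R.from_quat(s["eef_rot"]).as_matrix();p=np.array(s["tool_pos"])
c=lambda u,v:((u+.5)/6-.5+190,(v+.5)/6-.5)
d=lambda u,v:((u+.5)/6-.5+190,(v+.5)/6-.5+120)
# block local (x,y,z): image right = block x ; up = block y
obs=[((-.02,.09,.034),c(143,20)),((.02,.09,.034),c(421,16)),((-.02,-.09,.034),d(190,487)),((.02,-.09,.034),d(427,487)),
((-.005,-.039,.07),d(262,238)),((.005,-.039,.07),d(332,238)),((-.005,-.071,.07),d(264,448)),((.005,-.071,.07),d(330,448)),
((-.005,.071,.07),c(240,124)),((.005,.071,.07),c(310,124)),((-.005,.039,.07),c(244,390)),((.005,.039,.07),c(318,390))]
def W(v,q):
    cc,n=np.cos(v[2]),np.sin(v[2]);return np.array([v[0]+cc*q[0]-n*q[1],v[1]+n*q[0]+cc*q[1],q[2]])
f=lambda v,sel:np.concatenate([proj(W(v,q),"wrist",s)-u for q,u in sel])
for sel in (obs,obs[:4],obs[4:8]):
    o=least_squares(lambda v:f(v,sel),[.55,-.35,.15]);print(np.round(o.x,4),np.round(f(o.x,sel).reshape(-1,2),1).tolist())
    k=W(o.x,(0,-.055,.034));print("ykey",k.round(4),"tool",(Rm.T@(k-p)).round(4),"tool y ang",np.arctan2(Rm[1,1],Rm[0,1]))
```

```text
[ 0.5517 -0.3515  0.1618] [[0.1, 0.5], [0.5, 0.5], [0.2, -0.0], [0.1, -0.4], [-0.5, 0.6], [-0.6, 0.5], [0.2, 0.6], [0.4, 0.5], [-0.8, -0.3], [0.6, -0.5], [-0.3, -0.7], [0.0, -0.8]]
ykey [ 0.5606 -0.4058  0.034 ] tool [ 0.0011 -0.0123  0.1878] tool y ang 0.1519894876704924
[ 0.5515 -0.3513  0.1621] [[-0.2, 0.3], [0.2, 0.3], [0.0, -0.2], [-0.1, -0.6]]
ykey [ 0.5603 -0.4056  0.034 ] tool [ 0.0013 -0.0126  0.1878] tool y ang 0.1519894876704924
[ 0.5529 -0.3508  0.1398] [[0.0, -0.1], [-0.0, 0.1], [-0.1, -0.0], [0.1, 0.1]]
ykey [ 0.5606 -0.4053  0.034 ] tool [ 0.0016 -0.0122  0.1878] tool y ang 0.1519894876704924
```

{"method": "jog_arm", "body": {"rows": [[[0.0016,-0.0164,0.05],-0.005],[[0.0016,-0.0164,0.1],-0.005],[[0.0016,-0.0164,0.14],-0.005],[[0.0016,-0.0164,0.175],-0.005],[[0.0016,-0.0164,0.2],-0.005],[[0.0016,-0.0164,0.2127],-0.005],[[0.0016,-0.0164,0.2127],-0.005],[[0.0016,-0.0164,0.2127],-0.005]]}}

```text
clock: 8.08
tool_pos: [0.5604, -0.4063, 0.0619]
eef_rot: [0.648, 0.762, 0.0, 0.0]
contact_force: [-0.0, 0.6, 0.7]
opening: 0.566
```

{"method": "jog_arm", "body": {"rows": [[[0,0,0],0],[[0,0,0],0],[[0,0,0],0],[[0,0,0],0],[[0,0,0],0],[[0,0,0],0],[[0,0,0],0],[[0,0,0],0]], "gripper": 0, "newtons": 12}}

```text
clock: 8.75
tool_pos: [0.56, -0.4062, 0.0617]
eef_rot: [0.648, 0.762, 0.0, 0.0]
contact_force: [-0.9, -0.1, 2.0]
opening: 0.108
```

Run:
```python
from h import *
s=get_state();print({k:np.round(s[k],4).tolist() for k in ("clock","q","tool_pos","eef_rot","contact_force","moment","opening")})
im=snapshot("wrist");cv2.imwrite("pics/w4.png",im[:,:,::-1])
```

```text
{'clock': 8.75, 'q': [0.5566, 1.024, 0.0086, 1.4668, -0.0123, 0.6506, 0.7318], 'tool_pos': [0.56, -0.4062, 0.0617], 'eef_rot': [0.648, 0.7617, 0.0001, 0.0001], 'contact_force': [-0.9006, -0.0998, 1.9989], 'moment': [-0.0133, 0.1217, -0.0498], 'opening': 0.1083}
```

View pics/w4.png

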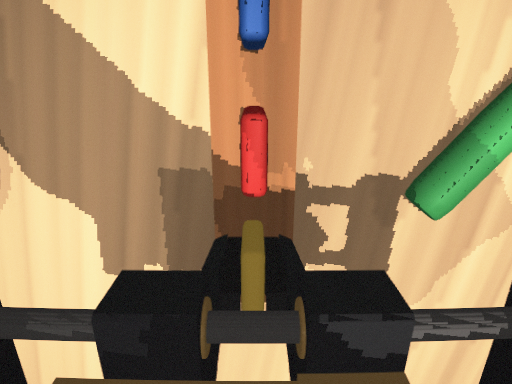

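{"method": "jog_arm", "body": {"rows": [[[0,0,0],0],[[0,0,0],0],[[0,0,-0.015],0],[[0,0,-0.03],0],[[0,0,-0.05],0],[[0,0,-0.08],0],[[0,0,-0.12],0],[[0,0,-0.16],0],[[0,0,-0.2],0],[[0,0,-0.24],0],[[0,0,-0.24],0]], "newtons": 40}}

```text
clock: 9.72
tool_pos: [0.5625, -0.4084, 0.2502]
eef_rot: [0.648, 0.761, 0.001, 0.006]
contact_force: [0.3, -0.5, -0.4]
opening: 0.114
```

{"method": "jog_arm", "body": {"rows": [[[0.04,0.0125,0],-0.05],[[0.08,0.025,0],-0.1],[[0.12,0.038,0],-0.16],[[0.16,0.05,0],-0.22],[[0.2,0.063,0],-0.28],[[0.24,0.076,0],-0.34],[[0.28,0.09,0],-0.4],[[0.32,0.1,0],-0.46],[[0.36,0.114,0],-0.52],[[0.4,0.127,0],-0.58],[[0.44,0.14,0],-0.63],[[0.48,0.152,0],-0.68],[[0.52,0.165,0],-0.73],[[0.5536,0.1759,0],-0.7615],[[0.5536,0.1759,0],-0.7615],[[0.5536,0.1759,0],-0.7615],[[0.5536,0.1759,0],-0.7615]]}}

```text
clock: 11.13
tool_pos: [0.6233, 0.0234, 0.2419]
eef_rot: [-0.056, 0.998, -0.001, -0.0]
contact_force: [-0.2, 0.1, -0.1]
opening: 0.109
```

Run:
```python
from h import *
s=get_state();print({k:np.round(s[k],4).tolist() for k in ("clock","q","tool_pos","eef_rot","contact_force","moment","opening")})
im=snapshot("wrist");cv2.imwrite("pics/w5.png",im[:,:,::-1])
print(mark_of("keyway","wrist"),mark_of("key_yellow","wrist"))
cv2.imwrite("pics/w5c.png",cv2.resize(im[110:310,150:350,::-1],None,fx=3,fy=3,interpolation=cv2.INTER_CUBIC))
im=snapshot("scene");cv2.imwrite("pics/s5.png",im[:,:,::-1])
```

```text
{'clock': 11.1333, 'q': [0.089, 0.7241, -0.3663, 1.5839, 0.3122, 0.8923, 1.2915], 'tool_pos': [0.6233, 0.0234, 0.2419], 'eef_rot': [-0.0558, 0.9984, -0.001, -0.0001], 'contact_force': [-0.2181, 0.0836, -0.1126], 'moment': [-0.0617, -0.0103, -0.0073], 'opening': 0.1089}
[{'pixel': [191.2, 255.8], 'p': 0.65}] [{'pixel': [245.9, 249.7], 'p': 0.64}]
```

View pics/w5.png

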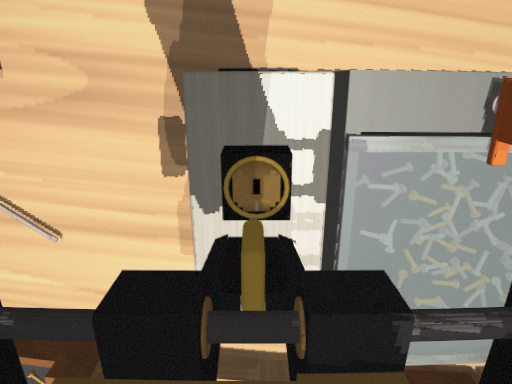

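View pics/w5c.png

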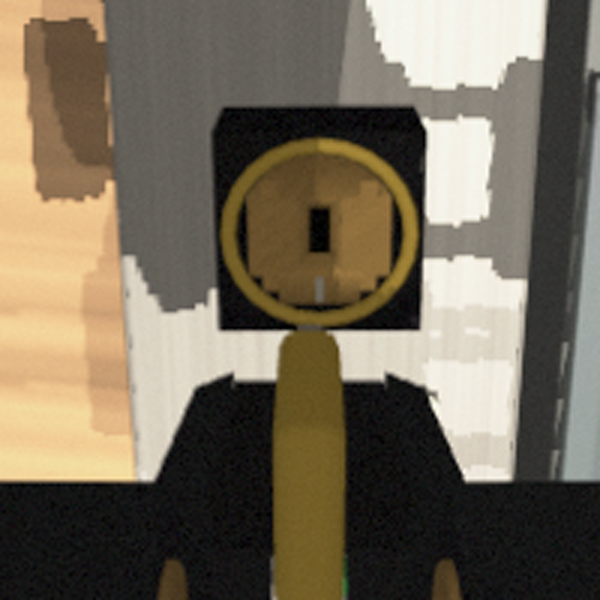

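```bash
cat > kw.py <<'E'
from h import *
s=get_state();Rm=R.from_quat(s["eef_rot"]).as_matrix();p=np.array(s["tool_pos"])
for n,px,z in [("ring",(256.5,187.2),.117),("slot",(256.2,186.2),.112),("net",(255.8,191.2),.118)]:
    a=onz(px,"wrist",z,s);print(n,a.round(4),"tool",(Rm.T@(a-p)).round(4))
print("yaw tool x",np.degrees(np.arctan2(Rm[1,0],Rm[0,0])))
for dx in (-.002,0,.002):
  for q in [(.016,-.0083),(.016,.0277),(.006,.0277+.022),(.0045,.0277+.026),(-.0045,.0277+.026)]:
    print(dx,q,proj(p+Rm@np.array([q[0]+dx,0,q[1]]),"wrist",s).round(1),end=" ")
  print()
E
python3 kw.py
```

```text
ring [0.622  0.0259 0.117 ] tool [0.0012 0.0033 0.1246]
slot [0.6228 0.0258 0.112 ] tool [0.0004 0.0031 0.1296]
net [0.6251 0.0257 0.118 ] tool [-0.0019  0.0027  0.1236]
yaw tool x -173.6730883606774
-0.002 (0.016, -0.0083) [252.  259.8] -0.002 (0.016, 0.0277) [252.2 222.8] -0.002 (0.006, 0.049699999999999994) [252.3 222.8] -0.002 (0.0045, 0.0537) [252.3 222.4] -0.002 (-0.0045, 0.0537) [252.3 236. ] 
0 (0.016, -0.0083) [252.  255.4] 0 (0.016, 0.0277) [252.2 219.1] 0 (0.006, 0.049699999999999994) [252.3 219.7] 0 (0.0045, 0.0537) [252.3 219.3] 0 (-0.0045, 0.0537) [252.3 233. ] 
0.002 (0.016, -0.0083) [252. 251.] 0.002 (0.016, 0.0277) [252.2 215.5] 0.002 (0.006, 0.049699999999999994) [252.3 216.5] 0.002 (0.0045, 0.0537) [252.3 216.1] 0.002 (-0.0045, 0.0537) [252.3 230. ]
```

Run:
```python
import cv2
a=cv2.imread("pics/w5.png")[205:275,225:285];cv2.imwrite("pics/w5k.png",cv2.convertScaleAbs(cv2.resize(a,None,fx=8,fy=8,interpolation=cv2.INTER_CUBIC),alpha=1.5))
```

```text
(no output)
```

View pics/w5k.png

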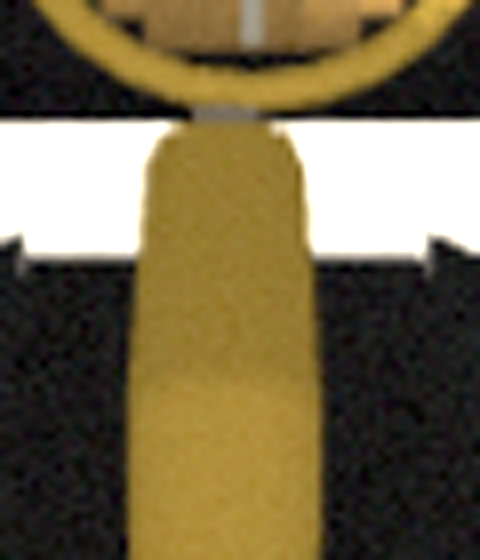

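View pics/s5.png

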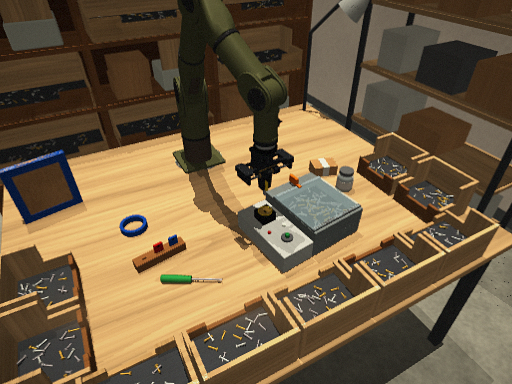

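{"method": "jog_arm", "body": {"rows": [[[0,0.0037,0.03],-0.002],[[0,0.0037,0.06],-0.002],[[0,0.0037,0.085],-0.002],[[0,0.0037,0.085],-0.002],[[0,0.0037,0.085],-0.002],[[0,0.0037,0.085],-0.002]]}}

```text
clock: 11.83
tool_pos: [0.624, 0.0273, 0.1787]
eef_rot: [-0.058, 0.998, 0.0, 0.001]
contact_force: [-0.0, 0.1, 0.6]
opening: 0.11
```

Run:
```python
from h import *
s=get_state();print({k:np.round(s[k],4).tolist() for k in ("clock","q","tool_pos","eef_rot","contact_force","moment","opening")})
im=snapshot("wrist");cv2.imwrite("pics/w6c.png",cv2.resize(im[180:330,175:325,::-1],None,fx=4,fy=4,interpolation=cv2.INTER_CUBIC))
im=snapshot("scene");cv2.imwrite("pics/s6.png",cv2.resize(im[150:250,220:320,::-1],None,fx=6,fy=6,interpolation=cv2.INTER_CUBIC))
```

```text
{'clock': 11.8333, 'q': [0.0685, 0.802, -0.3388, 1.6384, 0.3539, 0.7607, 1.2542], 'tool_pos': [0.624, 0.0273, 0.1787], 'eef_rot': [-0.0581, 0.9983, 0.0, 0.0008], 'contact_force': [-0.006, 0.0519, 0.6186], 'moment': [0.0196, 0.0333, -0.0111], 'opening': 0.1096}
```

View pics/w6c.png

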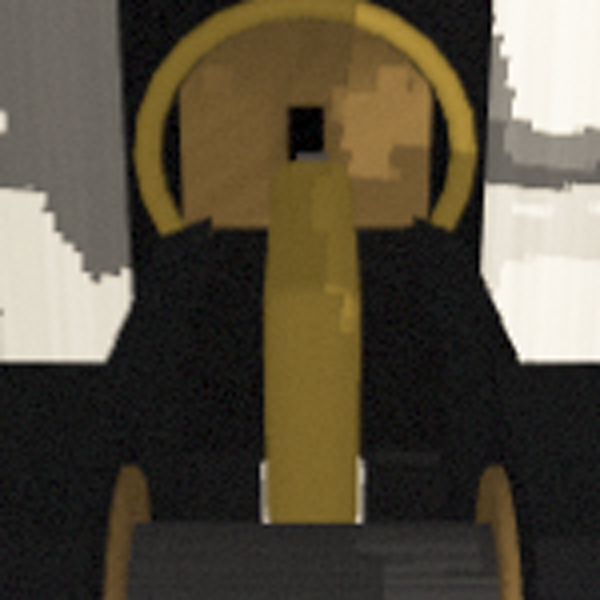

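View pics/s6.png

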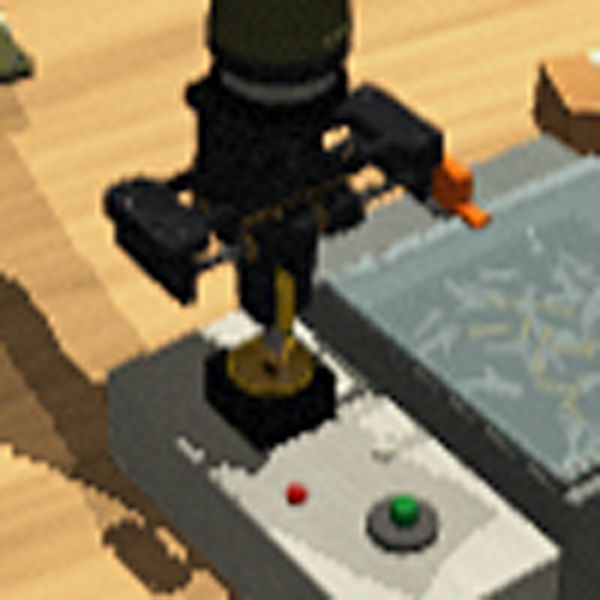

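Run:
```python
from h import *
s=get_state();Rm=R.from_quat(s["eef_rot"]).as_matrix();p=np.array(s["tool_pos"]);print(p,s["clock"])
f=lambda u,v:((u+.5)/4-.5+175,(v+.5)/4-.5+180)
for n,px,z in [("ringtop outer",f(305,-2),.117),("ringL outer",f(135,148),.117),("ringR outer",f(476,148),.117),("slot far-edge L",f(289,106),.112),("slot far R",f(323,106),.112)]:
    a=onz(px,"wrist",z,s);print(n,a.round(4),"tool",(Rm.T@(a-p)).round(4))
for dx in (0,.001,):
  for q in [(.016,-.0083),(.016,.0277),(.006,.0277+.022),(.0045,.0277+.026),(-.0045,.0277+.026)]:
    u=proj(p+Rm@np.array([q[0]+dx,0.000,q[1]]),"wrist",s);print(dx,q,((u-[175,180]+.5)*4-.5).round(1),end=" ")
```

```text
[0.62427065 0.02752944 0.17921116] 11.9333
ringtop outer [0.598  0.0236 0.117 ] tool [ 0.0267 -0.0008  0.0621]
ringL outer [6.251e-01 3.000e-04 1.170e-01] tool [ 0.0025 -0.0271  0.0622]
ringR outer [0.619  0.0526 0.117 ] tool [0.0025 0.0255 0.0622]
slot far-edge L [0.6174 0.0233 0.112 ] tool [ 0.0075 -0.0034  0.0672]
slot far R [0.6168 0.0286 0.112 ] tool [0.0075 0.0019 0.0672]
0 (0.016, -0.0083) [309.6 303.1] 0 (0.016, 0.0277) [310.2 158.1] 0 (0.006, 0.049699999999999994) [310.5 160.1] 0 (0.0045, 0.0537) [310.6 158.5] 0 (-0.0045, 0.0537) [310.6 213.6] 0.001 (0.016, -0.0083) [309.6 294.3] 0.001 (0.016, 0.0277) [310.2 150.8] 0.001 (0.006, 0.049699999999999994) [310.5 153.8] 0.001 (0.0045, 0.0537) [310.6 152.3] 0.001 (-0.0045, 0.0537) [310.6 207.6]
```

{"method": "jog_arm", "body": {"rows": [[[0,-0.0013,0.005],0],[[0,-0.0013,0.01],0],[[0,-0.0013,0.015],0],[[0,-0.0013,0.02],0],[[0,-0.0013,0.02],0]]}}

```text
clock: 12.35
tool_pos: [0.6232, 0.0257, 0.1619]
eef_rot: [-0.058, 0.998, -0.001, -0.0]
contact_force: [0.1, -2.2, -1.1]
opening: 0.11
```

{"method": "jog_arm", "body": {"rows": [[[0,0,0.004],0],[[0,0,0.008],0.01],[[0,0,0.012],-0.01],[[0,0,0.016],0.01],[[0,0,0.02],-0.01],[[0,0,0.022],0.01],[[0,0,0.022],-0.01],[[0,0,0.022],0]]}}

```text
clock: 13.02
tool_pos: [0.624, 0.0267, 0.1463]
eef_rot: [-0.059, 0.998, 0.0, 0.001]
contact_force: [0.7, -1.7, 1.3]
opening: 0.11
```

Run:
```python
from h import *
s=get_state();print({k:np.round(s[k],4).tolist() for k in ("clock","q","tool_pos","eef_rot","contact_force","moment","opening")})
```

```text
{'clock': 13.0167, 'q': [0.0595, 0.8453, -0.3206, 1.6588, 0.3756, 0.6973, 1.2374], 'tool_pos': [0.624, 0.0267, 0.1463], 'eef_rot': [-0.0585, 0.9983, 0.0002, 0.0007], 'contact_force': [0.6598, -1.6887, 1.2576], 'moment': [-0.2668, -0.3095, 0.0276], 'opening': 0.1103}
```

{"method": "jog_arm", "body": {"rows": [[[0,0,0.002],0.01],[[0,0,0.004],-0.01],[[0,0,0.005],0.01],[[0,0,0.006],-0.01],[[0,0,0.006],0],[[0,0,0.006],0]]}}

```text
clock: 13.52
tool_pos: [0.6244, 0.0268, 0.1453]
eef_rot: [-0.057, 0.998, -0.0, 0.002]
contact_force: [-4.9, -3.0, 24.2]
opening: 0.109
```

Run:
```python
from h import *
s=get_state();print({k:np.round(s[k],4).tolist() for k in ("clock","q","tool_pos","eef_rot","contact_force","moment","opening")})
im=snapshot("wrist");cv2.imwrite("pics/w7c.png",cv2.resize(im[180:330,175:325,::-1],None,fx=4,fy=4,interpolation=cv2.INTER_CUBIC))
im=snapshot("scene");cv2.imwrite("pics/s7.png",cv2.resize(im[180:240,235:295,::-1],None,fx=9,fy=9,interpolation=cv2.INTER_CUBIC))
```

```text
{'clock': 13.5167, 'q': [0.0576, 0.8463, -0.3181, 1.6602, 0.377, 0.6928, 1.2326], 'tool_pos': [0.6244, 0.0268, 0.1453], 'eef_rot': [-0.057, 0.9984, -0.0003, 0.0017], 'contact_force': [-4.8994, -3.0182, 24.2462], 'moment': [-0.3887, 1.1465, -0.0048], 'opening': 0.1086}
```

View pics/w7c.png

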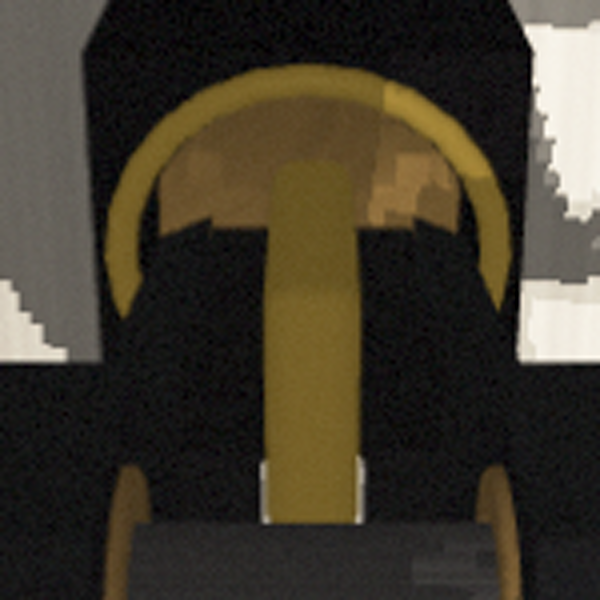

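View pics/s7.png

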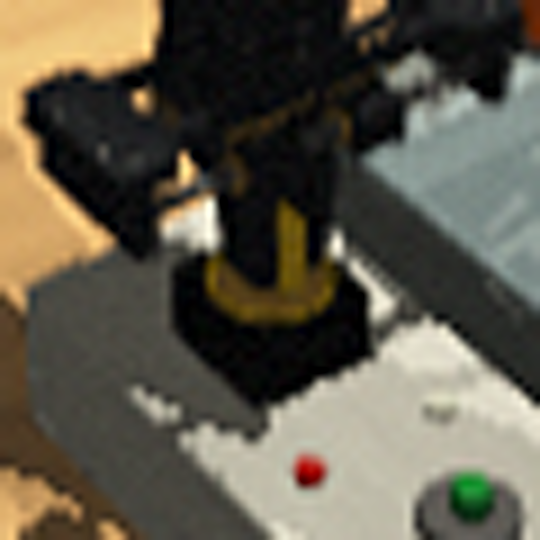

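{"method": "jog_arm", "body": {"rows": [[[0,0,-0.001],0.04],[[0,0,-0.001],0.09],[[0,0,-0.001],0.14],[[0,0,-0.001],0.19],[[0,0,-0.001],0.24],[[0,0,-0.001],0.29],[[0,0,-0.001],0.34],[[0,0,-0.001],0.39],[[0,0,-0.001],0.44],[[0,0,-0.001],0.49],[[0,0,-0.001],0.54],[[0,0,-0.001],0.59],[[0,0,-0.001],0.64],[[0,0,-0.001],0.69],[[0,0,-0.001],0.74],[[0,0,-0.001],0.79],[[0,0,-0.001],0.83],[[0,0,-0.001],0.86],[[0,0,-0.001],0.86],[[0,0,-0.001],0.86]]}}

```text
clock: 15.28
tool_pos: [0.6234, 0.0253, 0.1453]
eef_rot: [0.719, 0.695, -0.0, 0.001]
contact_force: [-5.8, -2.5, 22.7]
opening: 0.111
```

```bash
cat > st.py <<'E'
from h import *
s=get_state();print({k:np.round(s[k],4).tolist() for k in ("clock","q","tool_pos","eef_rot","contact_force","moment","opening")})
Rm=R.from_quat(s["eef_rot"]).as_matrix();print("tool x deg",np.degrees(np.arctan2(Rm[1,0],Rm[0,0])))
E
python3 st.py
python3 - <<'E'
from h import *
im=snapshot("wrist");cv2.imwrite("pics/w8.png",im[:,:,::-1])
im=snapshot("scene");cv2.imwrite("pics/s8.png",cv2.resize(im[170:250,225:305,::-1],None,fx=7,fy=7,interpolation=cv2.INTER_CUBIC))
E
```

```text
{'clock': 15.2833, 'q': [-0.1987, 0.84, 0.1523, 1.6764, -0.1879, 0.6383, 0.0198], 'tool_pos': [0.6234, 0.0253, 0.1453], 'eef_rot': [0.7193, 0.6946, -0.0001, 0.001], 'contact_force': [-5.8101, -2.471, 22.654], 'moment': [-0.7297, 1.4322, 0.1228], 'opening': 0.1114}
tool x deg 87.99862558584108
```

View pics/w8.png

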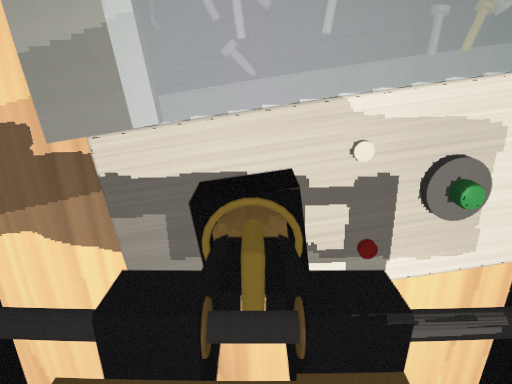

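View pics/s8.png

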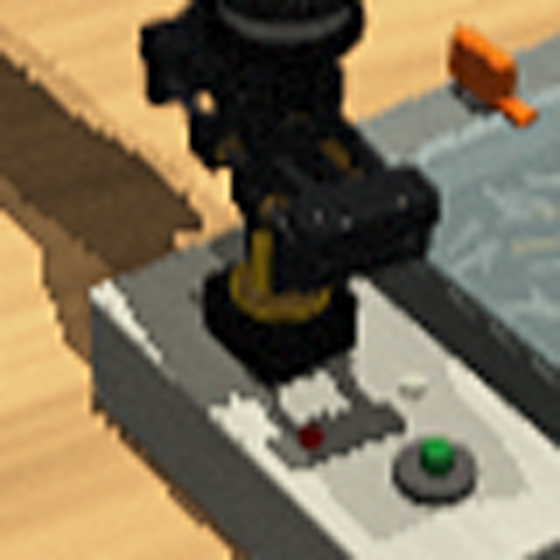

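{"method": "jog_arm", "body": {"rows": [[[0,0,0],0.02],[[0,0,0],0.04],[[0,0,0],0.04],[[0,0,0],0.04]]}}

```text
clock: 15.72
tool_pos: [0.6233, 0.0253, 0.1453]
eef_rot: [0.746, 0.666, -0.0, 0.001]
contact_force: [-5.5, -2.9, 22.2]
opening: 0.11
```

```bash
python3 st.py
python3 - <<'E'
from h import *
im=snapshot("wrist");cv2.imwrite("pics/w9.png",cv2.resize(im[150:320,180:330,::-1],None,fx=4,fy=3.5,interpolation=cv2.INTER_CUBIC))
im=snapshot("top");cv2.imwrite("pics/t9.png",cv2.resize(im[110:220,155:285,::-1],None,fx=5,fy=5,interpolation=cv2.INTER_CUBIC))
E
```

```text
{'clock': 15.7167, 'q': [-0.2103, 0.8418, 0.1736, 1.6772, -0.2147, 0.6402, -0.0348], 'tool_pos': [0.6233, 0.0253, 0.1453], 'eef_rot': [0.7461, 0.6658, -0.0001, 0.0009], 'contact_force': [-5.4986, -2.8888, 22.2317], 'moment': [-0.755, 1.4647, 0.4138], 'opening': 0.11}
tool x deg 83.48460077807572
```

View pics/w9.png

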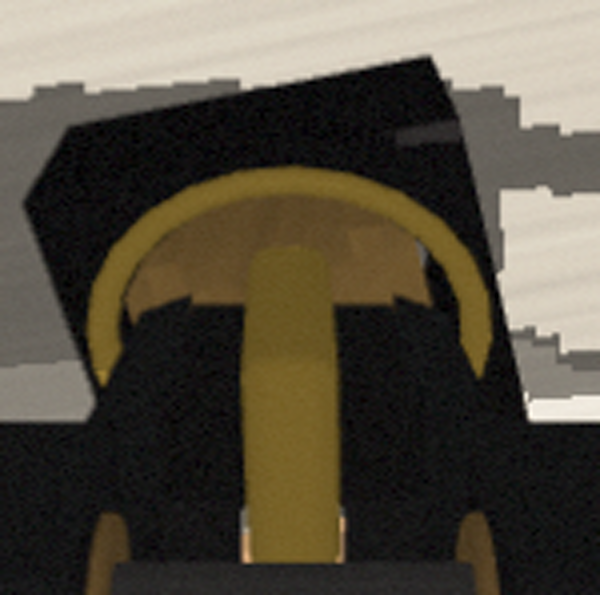

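View pics/t9.png

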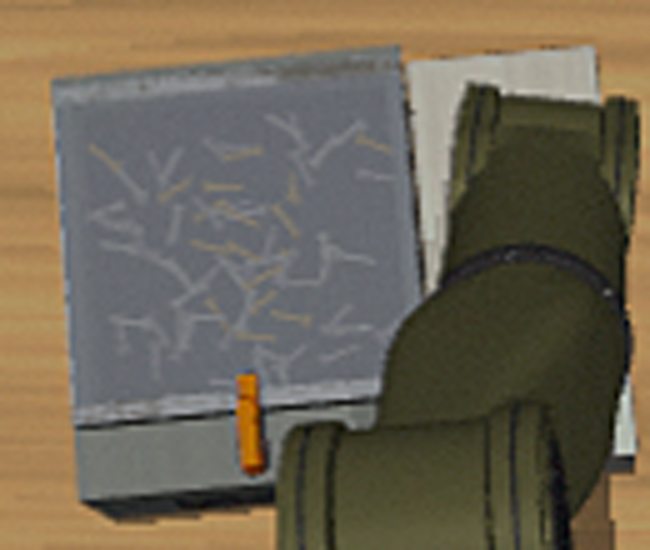

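{"method": "jog_arm", "body": {"rows": [[[0,0,0],-0.01],[[0,0,0],-0.01],[[0,0,0],-0.01],[[0,0,0],-0.01],[[0,0,0],-0.01],[[0,0,0],-0.01],[[0,0,0],-0.01],[[0,0,0],-0.01],[[0,0,0],-0.01],[[0,0,0],-0.01]]}}

```text
clock: 16.65
tool_pos: [0.6233, 0.0254, 0.1453]
eef_rot: [0.74, 0.673, -0.0, 0.001]
contact_force: [-6.7, -2.1, 21.9]
opening: 0.111
```

```bash
python3 st.py
python3 - <<'E'
from h import *
im=snapshot("wrist");cv2.imwrite("pics/w10.png",cv2.resize(im[150:320,180:330,::-1],None,fx=4,fy=3.5,interpolation=cv2.INTER_CUBIC))
E
```

```text
{'clock': 16.65, 'q': [-0.2071, 0.8413, 0.1679, 1.6771, -0.2083, 0.6398, -0.0213], 'tool_pos': [0.6233, 0.0254, 0.1453], 'eef_rot': [0.7397, 0.6729, -0.0, 0.0007], 'contact_force': [-6.7008, -2.0863, 21.8617], 'moment': [-0.6458, 1.4456, 0.1598], 'opening': 0.1107}
tool x deg 84.57975034887923
```

View pics/w10.png

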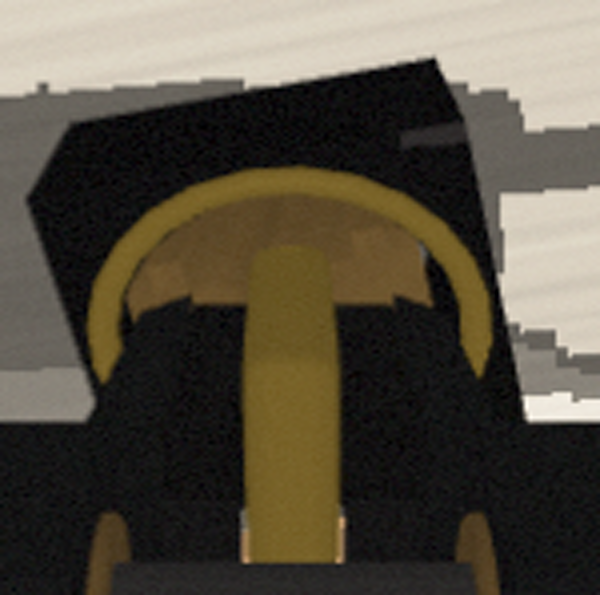

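{"method": "jog_arm", "body": {"rows": [[[0,0,0],0.006],[[0,0,0],0.006],[[0,0,0],0.006],[[0,0,0],0.006]]}}

```text
clock: 17.03
tool_pos: [0.6233, 0.0253, 0.1453]
eef_rot: [0.744, 0.669, -0.0, 0.001]
contact_force: [-5.1, -3.1, 22.3]
opening: 0.113
```

```bash
python3 st.py; python3 -c "
from plant import workorder
print(workorder.finish_job())"; python3 st.py
```

```text
{'clock': 17.0333, 'q': [-0.2089, 0.8416, 0.1712, 1.6772, -0.2121, 0.6401, -0.0293], 'tool_pos': [0.6233, 0.0253, 0.1453], 'eef_rot': [0.7436, 0.6687, -0.0001, 0.0008], 'contact_force': [-5.1101, -3.1492, 22.3073], 'moment': [-0.6517, 1.4512, 0.3537], 'opening': 0.1126}
tool x deg 83.92652367776763
the job is handed in; nothing more can be done
None
the job is handed in; nothing more can be done
```

I swung the turnbutton across the lid, put the yellow key in the switch, and turned it clockwise to the stop. I handed the job in at about 17 s, still gripping the key and holding it turned. The hand-in gave no verdict, and the plug angle itself can't be measured directly.

- **Turnbutton:** the wrist and top pictures show its long end over the lid's edge and the lid looking flat. My estimate is about 1.56 rad, against the 1.35 rad needed.
- **Key home:** pushing stopped firmly at about 24 N with the tool at z 0.1453 m. That is within half a millimetre of where I expected it, and the key had not visibly shifted in the fingers.
- **Turn:** the tool turned about 1.79 rad, which covers the quarter turn plus the slot's play. The turning moment rose from 0.12 to 0.41 N m over the last few degrees, which I take as the plug reaching its stop. I then eased off slightly.
- **At hand-in:** the moment was 0.35 N m, the push about 22 N and the grip command 40 N.
- **Disagreements:** the fixed-camera position marks were up to about 2 cm off. I used model fits instead, and those agreed with the wrist camera to about 1–2 mm.
- **Not rechecked:** I did not re-measure the other keys or bystanders at the end. Nothing looked moved in the scene pictures taken along the way.

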